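# Take the water dispenser's drip tray apart for washing

### The arm

A 6-joint arm with a two-finger parallel gripper is mounted at the origin on the work surface. World frame = base frame: x ahead of the robot, y to its left, z up, the work surface at z = 0. Lengths are in m, angles in degrees, forces in N, time in s.
With the tool pointing down it reaches from about 0.25 to 0.775 m from the base axis. Payload 4 kg.
Tool frame: the origin (TCP) lies midway between the tips of the shut fingers; the grasp point (between the pads) lies 19 mm behind it; y points along the fingers, z is the direction in which the jaws open and shut, and the axes are right-handed (so a half turn about y gives the same grasp; the last joint's range is limited). The gripper opens to 85 mm and grips with 20 to 120 N. Pads are 22 mm wide; open, the fingers measure 114 mm over their backs; the gripper's body (76 mm by 85 mm) begins 54 mm behind the grasp point. The pads swing forward as they close: fully open they stand 13 mm farther back than shut.
Start: joints at [-79.36, 4.996, 78.535, -0, 96.463, -5.907], TCP at [0.157, -0.527, 0.231] pointing down, gripper open.
Joint ranges: [-177.83, 177.83], [-43.37, 116.18], [15.69, 146.23], [-61.86, 241.86], [9.47, 152.12], [-147.06, 147.06]. Speed limits (degrees/s): [159.86, 159.86, 180, 180, 180, 180].

### API

Orientations are given as [roll, pitch, yaw] about the fixed x, y, z axes, in that order (R = Rz(yaw) Ry(pitch) Rx(roll)).
In Python, from rig import read_state, eyes, r gives the robot as it stands.
- The arm moves only by the tool servo_tool, never from a script. Its argument "commands" is a list of rows, each a list of 5 numbers: the opening in per cent of the stroke, from 0 (shut) to 100 (fully open), then the shift along the tool's x, y, z in cm, then the turn about the tool's y in degrees. In form: [[fingers, dx, dy, dz, roll], ...]. A call has 1 to 20 rows; each row is the pose to reach, as a shift and turn from the pose measured when the call began, along the tool's axes at that moment; what a row does not reach only later rows make up. A row lasts 1/8 s, in which the tool goes at most 62.5 mm and 10.7 degrees, less where a joint would pass 70% of its speed; a pose out of reach is approached as far as the arm can. A call with a gripper value outside its range is refused whole. The fingers move at their own pace and stop on an object; the grip force is fixed at half the most. Time passes only in rows, so rows that repeat a pose let the fingers close. It gives the time, the measured TCP pose, the force and the opening at its end, in the units of the state.
- read_state(): the state, without advancing time (a new reading comes with each control period).
- eyes.get_image(name): name is "scene" or "top" or "wrist"; returns a dict with "color" (400x640x3 uint8, red, green, blue), "fx", "fy", "cx", "cy" (pixels), "T" (4x4, takes a point from camera to world coordinates); the wrist camera has in their place "hand_eye" (4x4, takes a point from camera to tool coordinates, whose origin is the TCP and whose axes are the tool frame's). Camera axes: x right, y up, looking along -z (the intrinsics and any distortion apply to the point x, -y, -z); pixel columns grow to the right and rows downward; lengths in m; the calibration is good to about 2 mm. A picture is of the moment at which its call begins: read the wrist's pose just before it. There is no depth.
- r.finish_job(): hands the job in, once; it reports no verdict.
The state is a dict: "time_s": time; "joint_pos": joint angles; "qvel": joint speeds; "joint_efforts": joint torques, N m; "tcp_pos": TCP position; "tcp_rot": TCP orientation; "ft_force": force on the tool from outside, world axes, zero at the start; "ft_torque": the same for the moment, N m; "finger_gap": finger opening in m.
Only numpy, scipy, OpenCV 4.12 (cv2) and the standard library are available. Lean on these libraries where they do the work, as an engineer would, in place of code of your own. Each camera call takes 0.05 s, during which the arm holds its last target.

### The job

Take the white drip tray from the water dispenser apart for washing: lift off its white cover and lay it flat, right way up, in the middle of the green drying mat, then lift the orange strainer out of the tray and stand it flat in the blue wash tub. Lower each part into place and let go of it only when it is down; do not drop it.

Things in the scene. Friction and masses are not known exactly. Their poses are not given: they have to be found in the camera images.
- cover_grip (a point): White slotted cover, loose, on the white tray (not the dark look-alike): round-ended plate 176 (x) x 102 x 6 mm, in the tray's recess, underside 50 above the table, tray rim 57; lifts straight off. In its middle a grey upright fin, 12 thick (x), 50 wide (y), 34 tall: grip it with fingers closing along x. Point: on the fin's centre line, 28 above the underside, 12 below the fin's top; z up.
- strainer_grip (a point): Orange strainer, loose under the cover in the white tray (inside 170 x 96 mm, floor 4 thick, tray loose, 0.6 kg): round-ended dish 146 (x) x 76, walls 20 high, floor 4; lifts straight out. In its middle an orange upright fin, 12 thick (x), 46 wide (y), top 42 above its underside: grip it with fingers closing along x. Point: on the fin's centre line, 30 above the underside; z up.
- mat: Green ribbed drying mat, fixed flat on the table, 240 mm (x) by 200 mm (y), 6 mm thick; origin at the centre of its underside, z up. It lies to the left or to the right of the trays.
- tub: Blue open wash tub, fixed on the table, 240 mm (x) by 190 mm (y) outside, 60 mm high, walls and floor 5 mm thick, empty; origin at the centre of its underside, z up. It stands on the side opposite to the mat.
Things that resemble listed ones, but are neither listed nor needed, are in the scene too. Leave any brown or red look-alike of the part that bears cover_grip alone.

How it is judged (in metres and radians):
On the way, in this order (a step that is already met when the one before it is completed fails the run):
1. the white cover, held in the gripper, is lowered to within 30 mm of the mat, over its middle (z of cover_grip in the frame of mat below 0.064 m and horizontal distance between cover_grip and mat below 0.06 m and contact force between cover and the fingers above 0.3 N), for 0.05 s.
2. the white cover lies flat on the mat, let go, while the strainer is still in the tray (z of cover_grip in the frame of mat below 0.042 m and horizontal distance between cover_grip and mat below 0.05 m and angle between cover_grip's own z axis and vertical below 0.17 rad and contact force between cover and the fingers below 0.1 N and distance of strainer_grip from where it was at the start of the episode below 0.05 m), for 0.1 s.
3. the strainer, held in the gripper, is lowered to within 30 mm of the tub's floor (z of strainer_grip in the frame of tub below 0.065 m and horizontal distance between strainer_grip and tub below 0.09 m and contact force between strainer and the fingers above 0.3 N), for 0.05 s.
At the end, for the whole second after the job is handed in: The white cover lies flat (within 10 degrees), right way up, on the green mat, its middle within 50 mm of the mat's middle; the orange strainer stands flat (within 10 degrees), right way up, on the floor of the blue tub; both are at rest and released (z of cover_grip in the frame of mat below 0.042 m and horizontal distance between cover_grip and mat below 0.05 m and angle between each of cover_grip, strainer_grip's own z axis and vertical below 0.17 rad and z of strainer_grip in the frame of tub below 0.045 m and horizontal distance between strainer_grip and tub below 0.09 m and linear speed of each of cover, strainer below 0.02 m/s); the robot touches nothing.
It also fails if it takes over 64 s, if anything falls off the work surface, if the arm or the gripper's body presses on something with over 40 N, if the wrist force passes 120 N, or if a joint passes its speed limit or range.

## Working session

There is one attempt and no reset: what is moved stays moved. The work goes in short steps, Python scripts to look and compute and a tool call to move; the robot and the scene stay as the last step left them, time stands still between calls to the robot, and variables do not carry over. Pictures are saved under pics/ and viewed, and the job is handed in when it is done.

Besides the shell and the picture viewer there is one more tool, called after ">>>" as a command line: name --pt "numbers of a row" for each row, then --argument value for the rest. servo_tool: Moves the arm, as the interface text tells. Its arguments: {"type":"object","properties":{"commands":{"type":"array","items":{"type":"array","items":{"type":"number"}}}},"required":["commands"]}

```bash
mkdir -p pics; ls; python3 - <<'E'
from rig import read_state, eyes, r
import cv2
s=read_state(); print(s)
for n in ("scene","top"):
    d=eyes.get_image(n); cv2.imwrite(f"pics/{n}0.png",d["color"][:,:,::-1]); print(n,{k:d[k] for k in d if k!="color"})
d=eyes.get_image("wrist"); cv2.imwrite("pics/wrist0.png",d["color"][:,:,::-1]); print({k:d[k] for k in d if k!="color"})
E
```

```text
pics
{'time_s': 0.0, 'joint_pos': array([-7.93607924e+01,  5.04125558e+00,  7.86243011e+01, -5.32044684e-04,
        9.64631808e+01, -5.90622962e+00]), 'qvel': array([-0.12945387,  0.04498277,  0.17326123,  0.08995259,  0.04144982,
       -0.00615912]), 'joint_efforts': array([ 1.30310633e-03, -3.51862013e+01, -3.13268423e+01,  5.01436205e-05,
        1.07735919e-02, -1.76792571e-05]), 'tcp_pos': array([ 0.15653659, -0.52673888,  0.23012258]), 'tcp_rot': array([-9.01281085e+01,  1.27211747e-02, -1.63454636e+02]), 'ft_force': array([ 0.70053842,  1.48110192, -0.19487841]), 'ft_torque': array([-0.02369219,  0.01289907, -0.02173381]), 'finger_gap': 0.08536425477155732}
scene {'fx': 365.79169185841977, 'fy': 365.79169185841977, 'cx': 316.5290032428151, 'cy': 198.56224004114466, 'T': array([[-0.34251592, -0.76191747,  0.54969502,  1.08565338],
       [ 0.93947145, -0.28319647,  0.19285529,  0.27570953],
       [ 0.00873188,  0.58247878,  0.812799  ,  1.0311547 ],
       [ 0.        ,  0.        ,  0.        ,  1.        ]])}
top {'fx': 469.50025887430934, 'fy': 469.50025887430934, 'cx': 322.69637745935756, 'cy': 206.05904132463596, 'T': array([[ 0.05553518,  0.97643915, -0.2085244 ,  0.15900498],
       [-0.99845396,  0.05480225, -0.00929508,  0.0289877 ],
       [ 0.00235153,  0.20871822,  0.97797299,  1.43237476],
       [ 0.        ,  0.        ,  0.        ,  1.        ]])}
{'fx': 352.74875748210155, 'fy': 352.74875748210155, 'cx': 319.0563714552607, 'cy': 204.24789328967506, 'hand_eye': array([[ 9.66188385e-04, -9.52324645e-01, -3.05084967e-01,
        -7.80314950e-02],
       [ 1.28276901e-03,  3.05086039e-01, -9.52323928e-01,
        -1.42755093e-01],
       [ 9.99998710e-01,  5.28770778e-04,  1.51638312e-03,
        -1.64168526e-04],
       [ 0.00000000e+00,  0.00000000e+00,  0.00000000e+00,
         1.00000000e+00]])}
```

View pics/scene0.png

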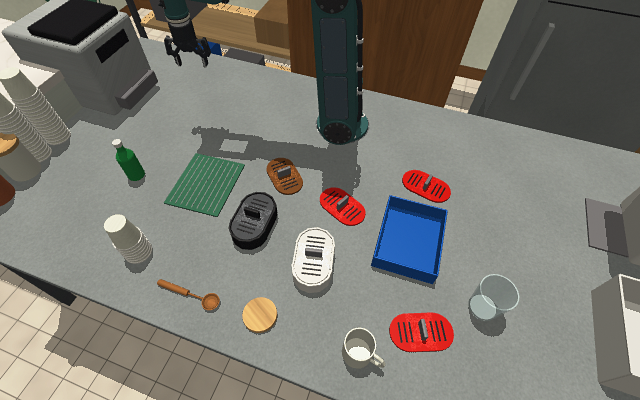

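View pics/top0.png

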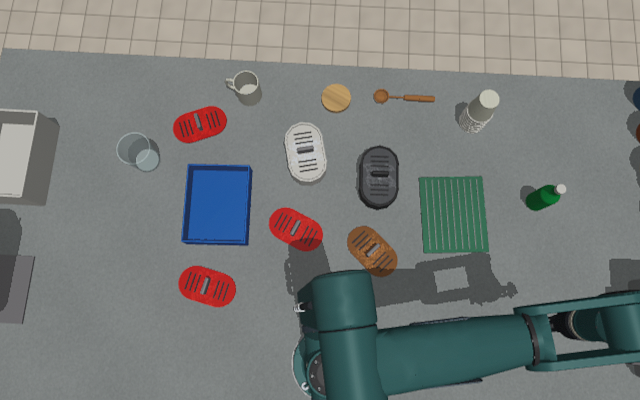

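View pics/wrist0.png

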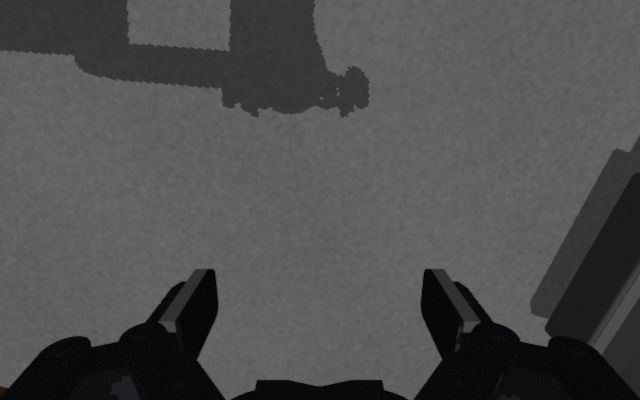

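The top view shows the white tray at about (305,152), the mat at (453,215) and the tub at (217,205). The dark, red and brown look-alikes lie around them. Next I'll measure these.

```bash
cat > h.py <<'E'
import numpy as np, cv2
from scipy.spatial.transform import Rotation as R
def ray(d,uv,T=None):
    T=d["T"] if T is None else T
    u,v=uv; p=np.array([(u-d["cx"])/d["fx"],-(v-d["cy"])/d["fy"],-1.])
    return T[:3,3],T[:3,:3]@p
def onz(d,uv,z,T=None):
    o,k=ray(d,uv,T); return o+k*(z-o[2])/k[2]
def proj(d,P,T=None):
    T=d["T"] if T is None else T
    c=T[:3,:3].T@(np.asarray(P)-T[:3,3]); return np.array([d["cx"]+d["fx"]*c[0]/-c[2], d["cy"]-d["fy"]*c[1]/-c[2]])
def tcpT(s):
    T=np.eye(4);T[:3,:3]=R.from_euler("xyz",s["tcp_rot"],degrees=True).as_matrix();T[:3,3]=s["tcp_pos"];return T
def tri(rays):
    A=np.zeros((3,3));b=np.zeros(3)
    for o,k in rays:
        k=k/np.linalg.norm(k);M=np.eye(3)-np.outer(k,k);A+=M;b+=M@o
    return np.linalg.solve(A,b)
def big(mask):
    c,_=cv2.findContours(mask.astype(np.uint8),cv2.RETR_EXTERNAL,cv2.CHAIN_APPROX_NONE); return max(c,key=cv2.contourArea)
def rectw(d,c,z,T=None):
    w=np.array([onz(d,p,z,T)[:2] for p in c[:,0,:]+0.0],np.float32)
    (cx,cy),(a,b),ang=cv2.minAreaRect((w*1000)); bx=cv2.boxPoints(((cx,cy),(a,b),ang))
    e1=bx[1]-bx[0];e2=bx[2]-bx[1]; L=e1 if np.linalg.norm(e1)>np.linalg.norm(e2) else e2
    return (round(cx),round(cy)),(round(max(a,b)),round(min(a,b))),round(np.degrees(np.arctan2(L[1],L[0]))%180,1)
E
python3 - <<'E'
from rig import read_state, eyes, r
from h import *
for n,wb in (("top",(270,110,340,195)),("scene",(280,215,345,305))):
    d=eyes.get_image(n); im=d["color"]; hsv=cv2.cvtColor(im,cv2.COLOR_RGB2HSV)
    H,S,V=[hsv[...,i].astype(int) for i in range(3)]
    print(n)
    mat=big((H>65)&(H<90)&(S>90)&(V>40) & (np.indices(H.shape)[1]<(500 if n=="top" else 250))& (np.indices(H.shape)[1]>150)); print(" mat",rectw(d,mat,0.006))
    tub=big((H>100)&(H<125)&(S>150)); print(" tub@60",rectw(d,tub,0.06))
    box=np.zeros(H.shape,bool); box[wb[1]:wb[3],wb[0]:wb[2]]=1
    wh=big(box&(S<40)&(V>165)); print(" white@57",rectw(d,wh,0.057), cv2.boundingRect(wh))
    x0,y0,x1,y1=wb
    cv2.imwrite(f"pics/{n}_crop.png",cv2.resize(im[y0:y1,x0:x1,::-1],None,fx=6,fy=6,interpolation=cv2.INTER_NEAREST))
E
```

```text
top
 mat ((15, -285), (425, 197), np.float32(93.2))
 tub@60 ((442, 358), (244, 196), np.float32(1.9))
 white@57 ((622, 105), (193, 116), np.float32(13.1)) (285, 122, 42, 60)
scene
 mat ((464, -360), (240, 199), np.float32(4.2))
 tub@60 ((461, 363), (269, 189), np.float32(1.8))
 white@57 ((621, 104), (192, 119), np.float32(13.3)) (291, 227, 44, 59)
```

```bash
python3 -c "
import cv2,numpy as np
a=cv2.imread('pics/top_crop.png');b=cv2.imread('pics/scene_crop.png');h=540
a=cv2.copyMakeBorder(a,0,max(0,540-a.shape[0]),0,0,0)[:540];b=b[:540]
cv2.imwrite('pics/crops.png',np.hstack([a,b])[:, :820]);print(a.shape,b.shape)"
```

```text
(540, 420, 3) (540, 390, 3)
```

View pics/crops.png

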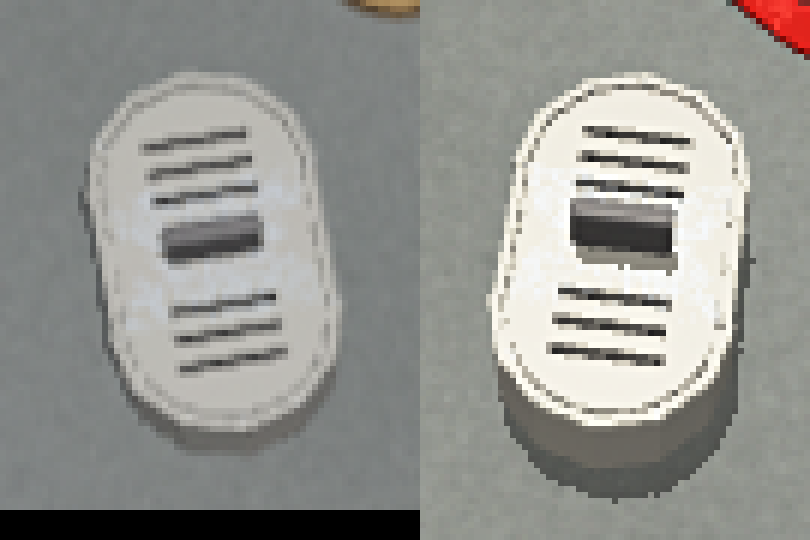

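```bash
cat >> h.py <<'E'
def cmd(s,P,zdir):
    """shift in tool cm and turn about tool y so that TCP->P, tool z axis -> heading zdir (deg, mod 180)"""
    T=tcpT(s); d=T[:3,:3].T@(np.array(P)-T[:3,3])*100
    z=T[:3,2]; cur=np.degrees(np.arctan2(z[1],z[0])); t=(zdir-cur+90)%180-90
    alt=t-180 if t>0 else t+180
    return np.round(d,2),"roll",round(-t,1),"alt roll",round(-alt,1)
E
python3 - <<'E'
from rig import read_state, eyes, r
from h import *
D={n:eyes.get_image(n) for n in("top","scene")}
s=read_state()
a=ray(D["top"],(305.2,148.2));b=ray(D["scene"],(313.7,250))
print("fin tri",tri([a,b]), onz(D["top"],(305.2,148.2),.09),onz(D["scene"],(313.7,250),.09))
d=D["top"];im=d["color"];hsv=cv2.cvtColor(im,cv2.COLOR_RGB2HSV);H,S,V=[hsv[...,i].astype(int) for i in range(3)]
I=np.indices(H.shape)
mat=big((H>65)&(H<90)&(S>90)&(I[0]<254)&(I[1]<500)&(I[1]>400));print("mat top",rectw(d,mat,.006))
# tub inner floor-level/rim points: rim top outer corners, both views
print(cmd(s,[.622,.104,.2],13.1))
E
```

```text
fin tri [0.62092757 0.10528986 0.08537381] [0.6196289  0.10405639 0.09      ] [0.62294641 0.10710275 0.09      ]
mat top ((462, -362), (237, 198), np.float32(4.2))
(array([-62.59,   3.13, -47.24]), 'roll', np.float64(-86.6), 'alt roll', np.float64(93.4))
```

>>> servo_tool --pt "100 -62.6 3.1 -47.2 -86.6" --pt "100 -62.6 3.1 -47.2 -86.6" --pt "100 -62.6 3.1 -47.2 -86.6" --pt "100 -62.6 3.1 -47.2 -86.6" --pt "100 -62.6 3.1 -47.2 -86.6" --pt "100 -62.6 3.1 -47.2 -86.6" --pt "100 -62.6 3.1 -47.2 -86.6" --pt "100 -62.6 3.1 -47.2 -86.6" --pt "100 -62.6 3.1 -47.2 -86.6" --pt "100 -62.6 3.1 -47.2 -86.6" --pt "100 -62.6 3.1 -47.2 -86.6" --pt "100 -62.6 3.1 -47.2 -86.6" --pt "100 -62.6 3.1 -47.2 -86.6" --pt "100 -62.6 3.1 -47.2 -86.6" --pt "100 -62.6 3.1 -47.2 -86.6" --pt "100 -62.6 3.1 -47.2 -86.6"

```text
time_s: 2.35
tcp_pos: [0.6219, 0.1025, 0.2007]
tcp_rot: [-90.0, 0.0, -76.9]
ft_force: [0.3, 0.1, -0.0]
finger_gap: 0.0855
```

```bash
python3 - <<'E'
from rig import read_state, eyes, r
from h import *
s=read_state(); print(s["time_s"],s["tcp_pos"],s["tcp_rot"],s["ft_force"])
d=eyes.get_image("wrist"); cv2.imwrite("pics/wrist1.png",d["color"][:,:,::-1])
print(proj(d,[.622,.105,.09],tcpT(s)@d["hand_eye"]))
E
```

```text
2.35 [0.62192033 0.10246789 0.20073335] [-8.99822196e+01  5.72222375e-03 -7.69401058e+01] [ 0.30896144  0.09915273 -0.03753109]
[320.1319185  197.91185291]
```

View pics/wrist1.png

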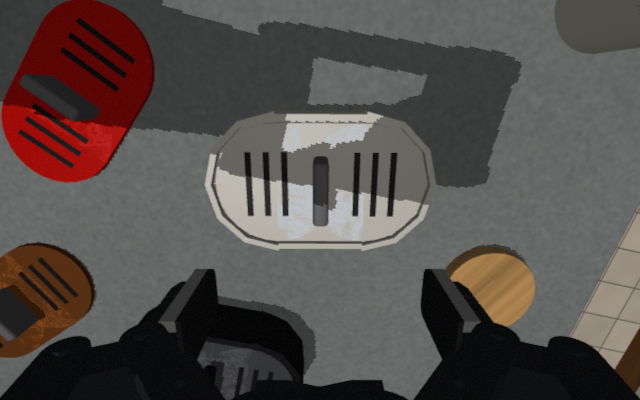

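```bash
python3 - <<'E'
import cv2
im=cv2.imread("pics/wrist1.png")[100:260,195:445]
cv2.imwrite("pics/w1c.png",cv2.resize(im,None,fx=3,fy=3,interpolation=0))
E
```

```text
(no output)
```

View pics/w1c.png

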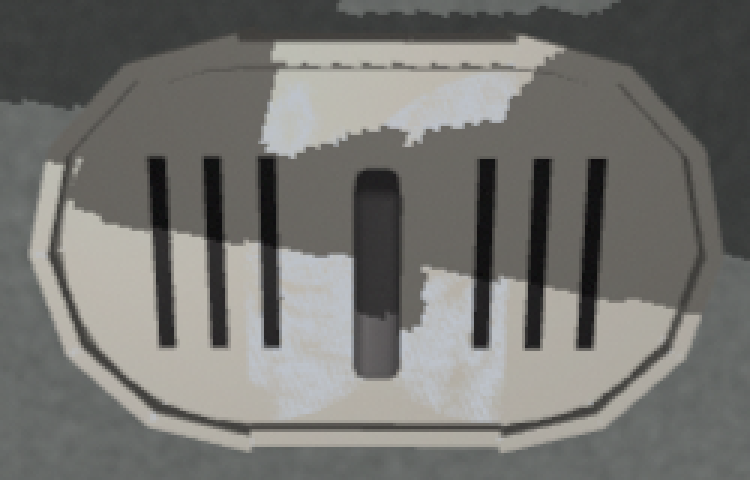

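```bash
python3 - <<'E'
from rig import read_state, eyes, r
from h import *
s=read_state(); d=eyes.get_image("wrist"); T=tcpT(s)@d["hand_eye"]
f=lambda u,v:(195+u/3,100+v/3)
P=[onz(d,f(378,378),.09,T),onz(d,f(378,190),.09,T)];print(P,np.linalg.norm(P[0]-P[1]),(P[0]+P[1])/2)
rx=[onz(d,f(30,250),.057,T),onz(d,f(722,258),.057,T)];print((rx[0]+rx[1])/2,np.linalg.norm(rx[0]-rx[1]))
D=eyes.get_image("top");D2=eyes.get_image("scene")
print(tri([ray(d,f(378,284),T),ray(D["top"] if 0 else D,(305.2,148.2)),ray(D2,(313.7,250))]))
E
```

```text
[array([0.62779426, 0.08316077, 0.09      ]), array([0.61673984, 0.13068766, 0.09      ])] 0.04879554972926675 [0.62226705 0.10692422 0.09      ]
[0.62199117 0.10674871 0.057     ] 0.19325891328507191
[0.62149797 0.10562334 0.08528021]
```

>>> servo_tool --pt "100 -0.3 4 0.1 0" --pt "100 -0.3 8 0.1 0" --pt "100 -0.3 11 0.1 0" --pt "100 -0.3 13 0.1 0" --pt "100 -0.3 13.8 0.1 0" --pt "100 -0.3 13.8 0.1 0" --pt "100 -0.3 13.8 0.1 0"

```text
time_s: 3.42
tcp_pos: [0.6236, 0.1061, 0.0646]
tcp_rot: [-89.8, -0.0, -76.9]
ft_force: [0.5, 0.2, -0.3]
finger_gap: 0.0852
```

>>> servo_tool --pt "0 0 0 0 0" --pt "0 0 0 0 0" --pt "0 0 0 0 0" --pt "0 0 0 0 0" --pt "0 0 0 0 0" --pt "0 0 0 0 0" --pt "0 0 0 0 0" --pt "0 0 0 0 0"

```text
time_s: 4.42
tcp_pos: [0.6237, 0.1061, 0.0648]
tcp_rot: [-89.8, -0.0, -76.9]
ft_force: [0.2, 0.5, 1.3]
finger_gap: 0.011
```

>>> servo_tool --pt "40 0 0 0 0" --pt "40 0 0 0 0" --pt "40 0 0 0 0" --pt "40 0 0.3 0 0" --pt "40 0 0.3 0 0" --pt "0 0 0.3 0 0" --pt "0 0 0.3 0 0" --pt "0 0 0.3 0 0" --pt "0 0 0.3 0 0" --pt "0 0 0.3 0 0" --pt "0 0 0.3 0 0" --pt "0 0 0.3 0 0"

```text
time_s: 5.92
tcp_pos: [0.624, 0.1062, 0.062]
tcp_rot: [-89.7, -0.0, -76.9]
ft_force: [1.5, 0.9, 0.9]
finger_gap: 0.0112
```

>>> servo_tool --pt "0 0 -0.5 0 0" --pt "0 0 -1.5 0 0" --pt "0 0 -3 0 0" --pt "0 0 -6 0 0" --pt "0 0 -9 0 0" --pt "0 0 -12 0 0" --pt "0 0 -14 0 0" --pt "0 0 -14 0 0"

```text
time_s: 6.92
tcp_pos: [0.6246, 0.1062, 0.2058]
tcp_rot: [-89.4, -0.1, -76.9]
ft_force: [0.4, 0.5, -1.9]
finger_gap: 0.011
```

```bash
python3 - <<'E'
from rig import read_state, eyes, r
from h import *
s=read_state()
a=eyes.get_image("wrist")["color"][:,:,::-1];b=eyes.get_image("scene")["color"][:,:,::-1]
cv2.imwrite("pics/lift1.png",cv2.resize(np.vstack([a,b]),None,fx=.75,fy=.75))
print(cmd(s,[.463,-.361,s["tcp_pos"][2]],4.2),s["ft_force"],s["finger_gap"],s["joint_pos"])
E
```

```text
(array([ 41.85,  -0.24, -26.31]), 'roll', np.float64(8.9), 'alt roll', np.float64(-171.1)) [ 0.40785946  0.4796519  -1.9152563 ] 0.011007271118458757 [ 4.50723403e+00  1.55607353e+01  6.91968970e+01  2.68454562e-02
  9.46024529e+01 -8.57179791e+00]
```

View pics/lift1.png

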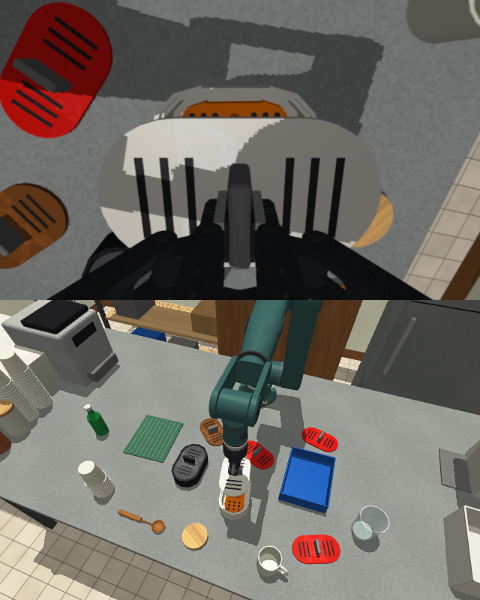

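>>> servo_tool --pt "0 1 0 -0.6 0" --pt "0 4 -0.2 -2.5 1" --pt "0 8 -0.2 -5 2" --pt "0 12 -0.2 -7.5 3" --pt "0 16 -0.2 -10 4" --pt "0 20 -0.2 -12.6 5" --pt "0 24 -0.2 -15.1 6" --pt "0 28 -0.2 -17.6 7" --pt "0 32 -0.2 -20.1 8" --pt "0 36 -0.2 -22.6 8.9" --pt "0 39 -0.2 -24.5 8.9" --pt "0 41 -0.2 -25.8 8.9" --pt "0 41.8 -0.2 -26.3 8.9" --pt "0 41.8 -0.2 -26.3 8.9" --pt "0 41.8 -0.2 -26.3 8.9" --pt "0 41.8 -0.2 -26.3 8.9"

```text
time_s: 9.02
tcp_pos: [0.4619, -0.3597, 0.2028]
tcp_rot: [-89.7, 0.0, -85.7]
ft_force: [-0.5, 0.0, -0.9]
finger_gap: 0.0108
```

```bash
python3 - <<'E'
from rig import read_state, eyes, r
from h import *
s=read_state()
a=eyes.get_image("wrist")["color"][:,:,::-1];b=eyes.get_image("scene")["color"][:,:,::-1]
cv2.imwrite("pics/over_mat.png",cv2.resize(np.vstack([a,b]),None,fx=.75,fy=.75))
print(cmd(s,[.463,-.361,.022],4.2),s["ft_force"],s["finger_gap"],s["joint_pos"])
E
```

```text
(array([1.500e-01, 1.808e+01, 1.000e-02]), 'roll', np.float64(0.1), 'alt roll', np.float64(-179.9)) [-0.45679295  0.00243007 -0.885456  ] 0.01079917055968385 [-43.58270824   9.79285503  76.4155712    0.2260789   93.63773515
 -47.82801411]
```

View pics/over_mat.png

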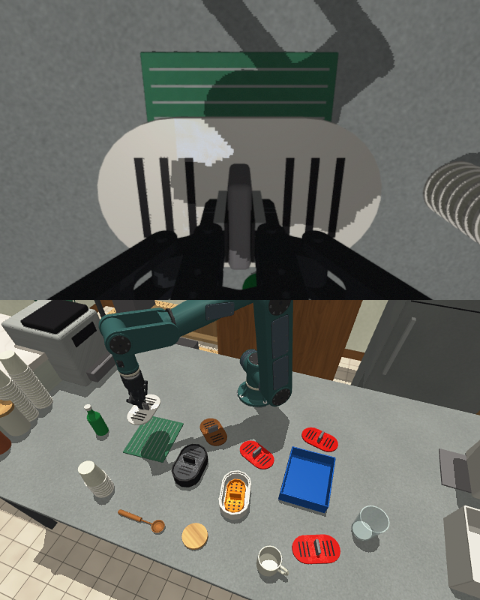

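>>> servo_tool --pt "0 0.1 1 0 0" --pt "0 0.1 4 0 0" --pt "0 0.1 8 0 0" --pt "0 0.1 12 0 0" --pt "0 0.1 14.5 0 0" --pt "0 0.1 16 0 0" --pt "0 0.1 17 0 0" --pt "0 0.1 17.4 0 0" --pt "0 0.1 17.4 0 0" --pt "0 0.1 17.4 0 0"

```text
time_s: 10.38
tcp_pos: [0.4634, -0.3614, 0.0301]
tcp_rot: [-89.6, -0.1, -85.8]
ft_force: [0.2, 0.2, -0.9]
finger_gap: 0.0109
```

>>> servo_tool --pt "0 0 0.2 0 0" --pt "0 0 0.4 0 0" --pt "0 0 0.6 0 0" --pt "0 0 0.8 0 0" --pt "0 0 0.8 0 0" --pt "0 0 0.8 0 0"

```text
time_s: 11.12
tcp_pos: [0.4634, -0.3614, 0.022]
tcp_rot: [-89.6, -0.1, -85.8]
ft_force: [-0.4, 1.3, -1.8]
finger_gap: 0.0108
```

>>> servo_tool --pt "0 0 0.1 0 0" --pt "0 0 0.2 0 0" --pt "0 0 0.3 0 0" --pt "0 0 0.3 0 0" --pt "0 0 0.3 0 0"

```text
time_s: 11.75
tcp_pos: [0.4634, -0.3614, 0.019]
tcp_rot: [-89.6, -0.1, -85.8]
ft_force: [-0.7, -0.6, -1.1]
finger_gap: 0.0107
```

>>> servo_tool --pt "0 0 0.05 0 0" --pt "0 0 0.1 0 0" --pt "0 0 0.15 0 0" --pt "0 0 0.15 0 0"

```text
time_s: 12.25
tcp_pos: [0.4636, -0.3614, 0.018]
tcp_rot: [-89.6, -0.1, -85.7]
ft_force: [0.1, 1.7, 2.4]
finger_gap: 0.011
```

>>> servo_tool --pt "60 0 0 0 0" --pt "60 0 0 0 0" --pt "60 0 0 0 0" --pt "60 0 0 0 0" --pt "60 0 -1 0 0" --pt "60 0 -4 0 0" --pt "100 0 -8 0 0" --pt "100 0 -13 0 0" --pt "100 0 -18 0 0" --pt "100 0 -20 0 0" --pt "100 0 -20 0 0"

```text
time_s: 13.62
tcp_pos: [0.4632, -0.3621, 0.2215]
tcp_rot: [-89.4, -0.4, -85.7]
ft_force: [-0.0, 0.0, -0.1]
finger_gap: 0.0858
```

```bash
python3 - <<'E'
from rig import read_state, eyes, r
from h import *
s=read_state()
a=eyes.get_image("wrist")["color"][:,:,::-1];D=eyes.get_image("scene");b=D["color"][:,:,::-1]
cv2.imwrite("pics/rel.png",cv2.resize(np.vstack([a,b]),None,fx=.75,fy=.75))
cv2.imwrite("pics/str_scene.png",cv2.resize(b[215:305,270:350],None,fx=7,fy=7,interpolation=0)[:600])
print(cmd(s,[.622,.106,.2],13.1),s["joint_pos"])
E
```

```text
(array([-45.52,   2.07,  19.29]), 'roll', np.float64(-8.8), 'alt roll', np.float64(171.2)) [-43.66290572   9.45656746  74.69398117   0.21938509  95.17273627
 -47.89424267]
```

View pics/rel.png

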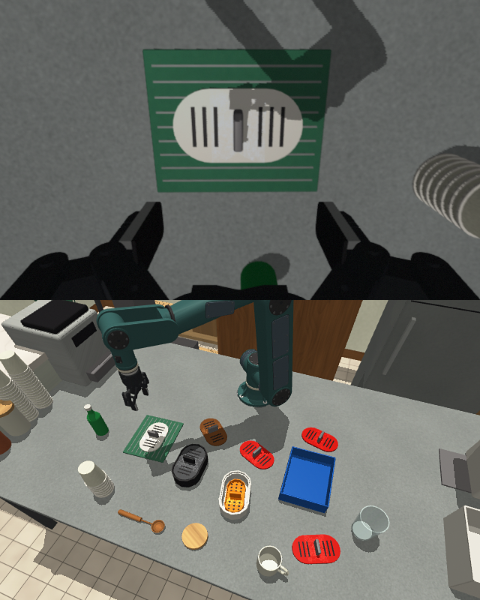

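View pics/str_scene.png

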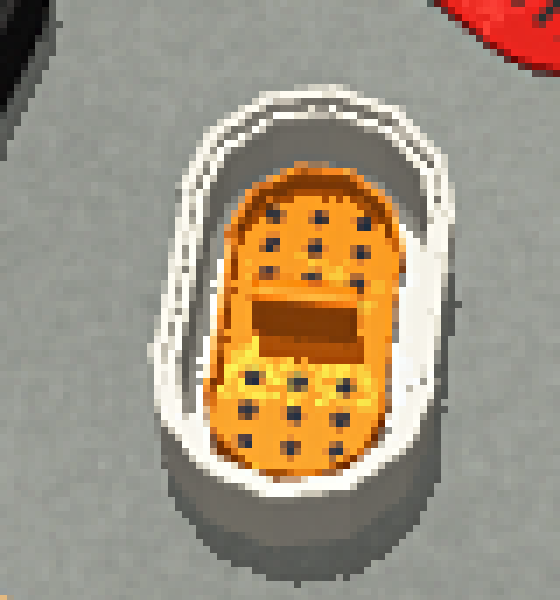

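The cover lies flat in the middle of the mat, at about (237,125) in the wrist view. The strainer is still in the tray. Going back over the tray now.

>>> servo_tool --pt "100 -45.5 2 19.3 -8.8" --pt "100 -45.5 2 19.3 -8.8" --pt "100 -45.5 2 19.3 -8.8" --pt "100 -45.5 2 19.3 -8.8" --pt "100 -45.5 2 19.3 -8.8" --pt "100 -45.5 2 19.3 -8.8" --pt "100 -45.5 2 19.3 -8.8" --pt "100 -45.5 2 19.3 -8.8" --pt "100 -45.5 2 19.3 -8.8" --pt "100 -45.5 2 19.3 -8.8" --pt "100 -45.5 2 19.3 -8.8" --pt "100 -45.5 2 19.3 -8.8"

```text
time_s: 15.22
tcp_pos: [0.6207, 0.1056, 0.1982]
tcp_rot: [-89.7, -0.1, -77.1]
ft_force: [0.7, 0.5, 0.3]
finger_gap: 0.0856
```

```bash
python3 - <<'E'
from rig import read_state, eyes, r
from h import *
s=read_state(); print(s["tcp_pos"],s["tcp_rot"])
d=eyes.get_image("wrist"); im=d["color"];T=tcpT(s)@d["hand_eye"]
cv2.imwrite("pics/w2.png",im[:,:,::-1])
cv2.imwrite("pics/w2c.png",cv2.resize(im[100:260,195:445,::-1],None,fx=3,fy=3,interpolation=0))
hsv=cv2.cvtColor(im,cv2.COLOR_RGB2HSV);H,S,V=[hsv[...,i].astype(int) for i in range(3)]
I=np.indices(H.shape)
m=(H>5)&(H<22)&(S>140)&(I[0]<260)&(I[0]>90)&(I[1]>200)&(I[1]<440)
c=big(m);print(cv2.boundingRect(c),rectw(d,c,.024,T))
E
```

```text
[0.62071062 0.10560813 0.19819474] [-89.68218406  -0.09199345 -77.07107808]
(239, 134, 159, 88) ((620, 107), (146, 81), np.float32(13.6))
```

View pics/w2c.png

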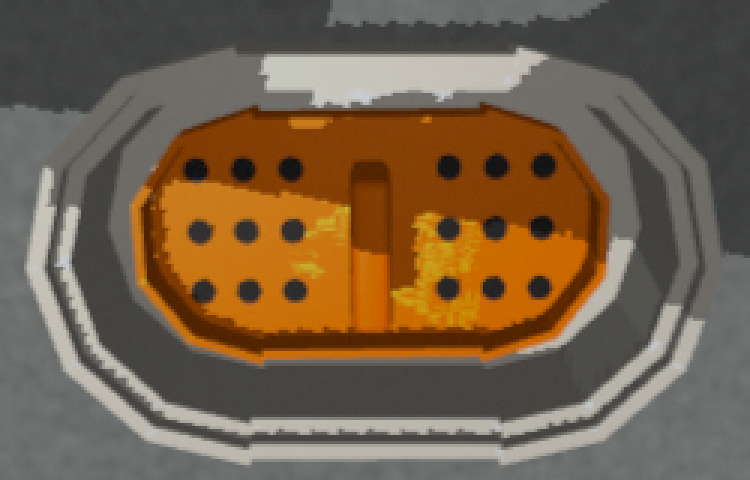

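```bash
python3 - <<'E'
from rig import read_state, eyes, r
from h import *
s=read_state(); d=eyes.get_image("wrist"); T=tcpT(s)@d["hand_eye"]
f=lambda u,v:(195+u/3,100+v/3)
P=[onz(d,f(371.5,v),.046,T) for v in(182,331)];print(P,np.linalg.norm(P[0]-P[1]),(P[0]+P[1])/2)
a=onz(d,f(352,256),.046,T);b=onz(d,f(391,256),.046,T);print(np.linalg.norm(a-b))
C=(P[0]+P[1])/2; print(cmd(s,[C[0],C[1],.016],13.4))
D2=eyes.get_image("scene"); print(proj(D2,[C[0],C[1],.046]), "scene fin top crop", (proj(D2,[C[0],C[1],.046])-[270,215])*7)
E
```

```text
[array([0.61619145, 0.12794274, 0.046     ]), array([0.62605814, 0.08477718, 0.046     ])] 0.0442788538725387 [0.62112479 0.10635996 0.046     ]
0.01122000012535747
(array([-0.08, 18.23, -0.06]), 'roll', np.float64(-0.5), 'alt roll', np.float64(179.5))
[313.64199215 256.3300698 ] scene fin top crop [305.49394503 289.3104886 ]
```

>>> servo_tool --pt "60 -0.1 3 -0.1 -0.5" --pt "60 -0.1 7 -0.1 -0.5" --pt "60 -0.1 11 -0.1 -0.5" --pt "60 -0.1 14 -0.1 -0.5" --pt "60 -0.1 16 -0.1 -0.5" --pt "60 -0.1 17.2 -0.1 -0.5" --pt "60 -0.1 17.8 -0.1 -0.5" --pt "60 -0.1 17.8 -0.1 -0.5" --pt "60 -0.1 17.8 -0.1 -0.5"

```text
time_s: 16.5
tcp_pos: [0.6216, 0.107, 0.0217]
tcp_rot: [-89.5, -0.1, -76.5]
ft_force: [0.7, -0.6, 0.0]
finger_gap: 0.0515
```

>>> servo_tool --pt "60 0 0.3 0 0" --pt "60 0 0.6 0 0" --pt "60 0 0.6 0 0" --pt "0 0 0.6 0 0" --pt "0 0 0.6 0 0" --pt "0 0 0.6 0 0" --pt "0 0 0.6 0 0" --pt "0 0 0.6 0 0" --pt "0 0 0.6 0 0" --pt "0 0 0.6 0 0"

```text
time_s: 17.75
tcp_pos: [0.622, 0.107, 0.0161]
tcp_rot: [-89.5, -0.1, -76.5]
ft_force: [0.2, -0.4, 3.9]
finger_gap: 0.0112
```

>>> servo_tool --pt "0 0 -0.3 0 0" --pt "0 0 -1 0 0" --pt "0 0 -2 0 0" --pt "0 0 -3.5 0 0" --pt "0 0 -6 0 0" --pt "0 0 -9 0 0" --pt "0 0 -12 0 0" --pt "0 0 -15 0 0" --pt "0 0 -18 0 0" --pt "0 0 -18 0 0" --pt "0 0 -18 0 0"

```text
time_s: 19.12
tcp_pos: [0.6198, 0.107, 0.1952]
tcp_rot: [-89.6, -0.1, -76.5]
ft_force: [0.5, -0.2, -2.0]
finger_gap: 0.0109
```

```bash
python3 - <<'E'
from rig import read_state, eyes, r
from h import *
s=read_state()
a=eyes.get_image("wrist")["color"][:,:,::-1];D=eyes.get_image("scene");b=D["color"][:,:,::-1];t=eyes.get_image("top")
cv2.imwrite("pics/lift2.png",cv2.resize(np.vstack([a,b]),None,fx=.75,fy=.75))
for n,d in(("scene",D),("top",t)):
    for z in(0,.06):print(n,z,[np.round(proj(d,[.445+dx,.36+dy,z])).tolist() for dx in(-.12,.12) for dy in(-.095,.095)])
cv2.imwrite("pics/tub.png",np.hstack([cv2.resize(b[185:290,365:455],None,fx=4,fy=4),cv2.resize(t["color"][155:260,170:260,::-1],None,fx=4,fy=4)]))
print(cmd(s,[.445,.36,.2],1.9),s["joint_pos"])
E
```

```text
scene 0 [[387.0, 204.0], [442.0, 220.0], [368.0, 264.0], [430.0, 284.0]]
scene 0.06 [[390.0, 193.0], [448.0, 210.0], [371.0, 255.0], [435.0, 276.0]]
top 0 [[248.0, 247.0], [186.0, 243.0], [254.0, 171.0], [195.0, 168.0]]
top 0.06 [[245.0, 244.0], [180.0, 240.0], [252.0, 166.0], [189.0, 162.0]]
(array([-28.68,  -0.62, -11.1 ]), 'roll', np.float64(11.6), 'alt roll', np.float64(-168.4)) [ 4.65133915e+00  1.52747570e+01  7.07402119e+01 -4.12580644e-02
  9.35292847e+01 -8.82977824e+00]
```

View pics/lift2.png

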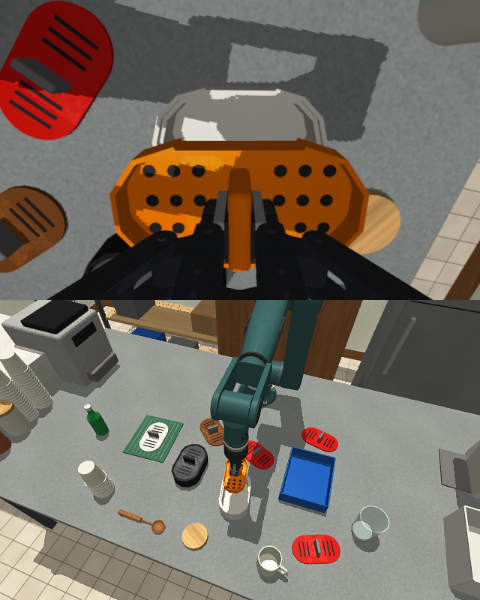

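View pics/tub.png

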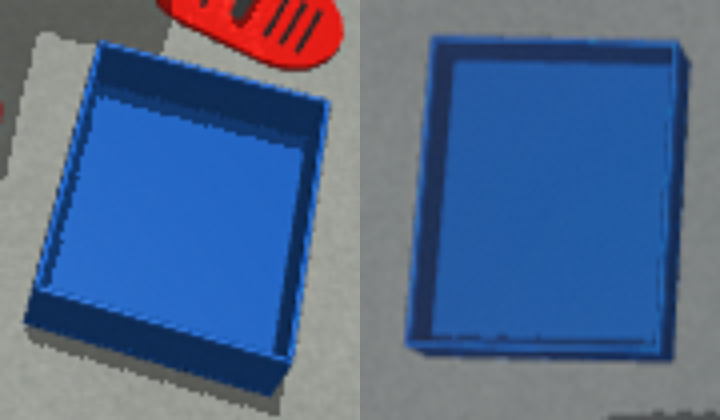

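>>> servo_tool --pt "0 -1 0 -0.4 0.5" --pt "0 -4 -0.6 -1.5 1.5" --pt "0 -8 -0.6 -3.1 3" --pt "0 -12 -0.6 -4.6 5" --pt "0 -16 -0.6 -6.2 6.5" --pt "0 -20 -0.6 -7.7 8" --pt "0 -24 -0.6 -9.3 10" --pt "0 -27 -0.6 -10.5 11.6" --pt "0 -28.7 -0.6 -11.1 11.6" --pt "0 -28.7 -0.6 -11.1 11.6" --pt "0 -28.7 -0.6 -11.1 11.6" --pt "0 -28.7 -0.6 -11.1 11.6"

```text
time_s: 20.78
tcp_pos: [0.4453, 0.3592, 0.1987]
tcp_rot: [-89.7, -0.0, -88.2]
ft_force: [0.2, -0.2, -1.5]
finger_gap: 0.011
```

```bash
python3 - <<'E'
from rig import read_state, eyes, r
from h import *
s=read_state()
a=eyes.get_image("wrist")["color"][:,:,::-1];D=eyes.get_image("scene");b=D["color"][:,:,::-1]
cv2.imwrite("pics/over_tub.png",cv2.resize(np.vstack([a,b]),None,fx=.75,fy=.75))
print(cmd(s,[.445,.36,.017],1.9),s["joint_pos"])
E
```

```text
(array([-0.1 , 18.17, -0.13]), 'roll', np.float64(-0.1), 'alt roll', np.float64(179.9)) [33.32802203  8.13606314 78.76667152 -0.2045038  92.85610613 31.54347523]
```

View pics/over_tub.png

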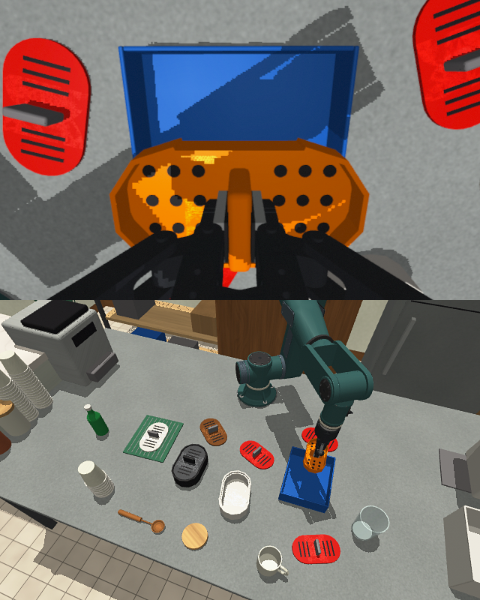

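>>> servo_tool --pt "0 -0.1 1 -0.1 0" --pt "0 -0.1 4 -0.1 0" --pt "0 -0.1 8 -0.1 0" --pt "0 -0.1 12 -0.1 0" --pt "0 -0.1 14.5 -0.1 0" --pt "0 -0.1 16 -0.1 0" --pt "0 -0.1 16.8 -0.1 0" --pt "0 -0.1 17.2 -0.1 0" --pt "0 -0.1 17.2 -0.1 0" --pt "0 -0.1 17.2 -0.1 0"

```text
time_s: 22.12
tcp_pos: [0.4457, 0.3607, 0.0278]
tcp_rot: [-89.6, 0.0, -88.2]
ft_force: [-0.8, -0.1, -0.4]
finger_gap: 0.0108
```

>>> servo_tool --pt "0 0 0.2 0 0" --pt "0 0 0.4 0 0" --pt "0 0 0.6 0 0" --pt "0 0 0.8 0 0" --pt "0 0 0.8 0 0" --pt "0 0 0.8 0 0"

```text
time_s: 22.88
tcp_pos: [0.4458, 0.3607, 0.0198]
tcp_rot: [-89.6, 0.0, -88.2]
ft_force: [0.8, -0.6, -1.3]
finger_gap: 0.0111
```

>>> servo_tool --pt "0 0 0.1 0 0" --pt "0 0 0.2 0 0" --pt "0 0 0.3 0 0" --pt "0 0 0.3 0 0" --pt "0 0 0.3 0 0"

```text
time_s: 23.5
tcp_pos: [0.4458, 0.3607, 0.0171]
tcp_rot: [-89.6, 0.0, -88.2]
ft_force: [0.6, -0.1, 0.9]
finger_gap: 0.0108
```

>>> servo_tool --pt "0 0 0.05 0 0" --pt "0 0 0.1 0 0" --pt "0 0 0.1 0 0"

```text
time_s: 23.88
tcp_pos: [0.4459, 0.3608, 0.0169]
tcp_rot: [-89.6, 0.0, -88.2]
ft_force: [-1.1, -1.5, 5.3]
finger_gap: 0.0112
```

Contact with the tub floor (+5 N). Releasing.

>>> servo_tool --pt "60 0 0 0 0" --pt "60 0 0 0 0" --pt "60 0 0 0 0" --pt "60 0 0 0 0" --pt "60 0 -1 0 0" --pt "60 0 -4 0 0" --pt "60 0 -8 0 0" --pt "60 0 -13 0 0" --pt "60 0 -18 0 0" --pt "60 0 -22 0 0" --pt "60 0 -22 0 0" --pt "60 0 -22 0 0" --pt "60 0 -22 0 0"

```text
time_s: 25.5
tcp_pos: [0.4436, 0.3601, 0.2347]
tcp_rot: [-89.8, -0.1, -88.2]
ft_force: [-0.3, -0.1, -0.3]
finger_gap: 0.0511
```

```bash
python3 - <<'E'
from rig import read_state, eyes, r
from h import *
s=read_state();d=eyes.get_image("wrist");T=tcpT(s)@d["hand_eye"]
a=d["color"][:,:,::-1];D=eyes.get_image("scene");b=D["color"][:,:,::-1]
cv2.imwrite("pics/final.png",cv2.resize(np.vstack([a,b]),None,fx=.75,fy=.75))
def om(im):
    h=cv2.cvtColor(im,cv2.COLOR_RGB2HSV).astype(int);return (h[...,0]>5)&(h[...,0]<22)&(h[...,1]>140)
c=big(om(d["color"]));print(rectw(d,c,.025,T))
m=om(D["color"]);m[:,:365]=0;m[:180]=0;m[290:]=0;c=big(m);print(rectw(D,c,.025))
h=cv2.cvtColor(D["color"],cv2.COLOR_RGB2HSV).astype(int);m=(h[...,1]<40)&(h[...,2]>150);m[:,:165]=0;m[:,250:]=0;m[:150]=0;m[220:]=0
print("cover",rectw(D,big(m),.012),s["ft_force"],s["finger_gap"])
E
```

```text
((445, 361), (145, 79), np.float32(1.7))
((452, 358), (156, 79), np.float32(0.7))
cover ((469, -367), (336, 308), np.float32(110.5)) [-0.34179272 -0.14941011 -0.28325931] 0.051096680664167525
```

View pics/final.png

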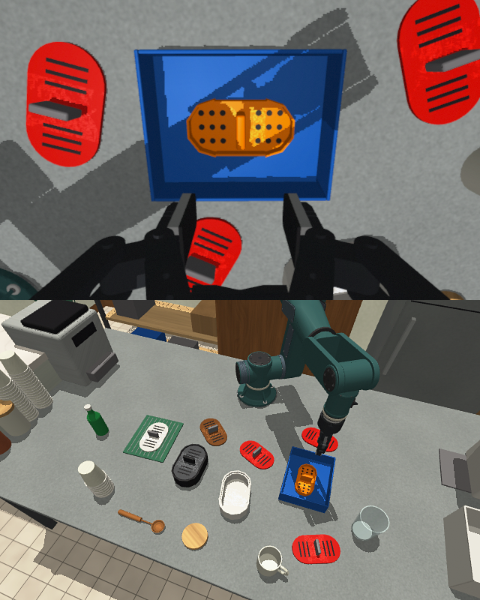

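The strainer stands flat in the middle of the tub. The cover mask leaked into the background, so I'll redo that check and then hand in.

```bash
python3 - <<'E'
from rig import read_state, eyes, r
from h import *
D=eyes.get_image("scene")
h=cv2.cvtColor(D["color"],cv2.COLOR_RGB2HSV).astype(int);m=(h[...,1]<45)&(h[...,2]>195);m[:,:180]=0;m[:,235:]=0;m[:158]=0;m[212:]=0
print("cover",rectw(D,big(m),.012))
print(r.finish_job())
E
```

```text
cover ((463, -362), (173, 101), np.float32(4.3))
the job is handed in; nothing more can be done
None
```

I lifted the white cover off the tray, lowered it onto the green mat until the force reading showed contact, and let go. I did the same with the orange strainer in the blue tub, then backed the open gripper away and handed the job in. The clock read about 26 s of the 64 s allowed, and no verdict was reported.

**Cover:** the last check put it at (463, −362) mm, measuring 173 × 101 mm. The mat's middle is at about (463, −361) mm, and the cover looked flat and right way up in the pictures.

**Strainer:** the wrist view put it at (445, 361) mm, against about (445, 360) mm for the tub's middle. It looked flat on the tub floor.

**Disagreements:**
- The scene camera put the strainer about 7 mm off the wrist view. I think this is because its mask includes the side walls.
- My first cover check failed because the mask took in the background. A tighter mask gave the figure above.

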